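Pull the check bottle from a packed crate and weigh it

TASK

Zero the balance with a full press of its wide key while the pan is empty. Then draw the middle bottle out of the tightly packed leaning crate, leaving its eight neighbours down in their places, and stand it upright in the middle of the weighing pan, set down gently and not dropped, and let go. Leave the glassware and tins on the bench alone.

Things in the scene. Friction and masses are not known exactly. Their poses are not given: they have to be found in the camera images.
- check_bottle: Bottle to weigh, the middle of nine (3 x 3). Sealed, white: square body 50 x 50 mm, 76 mm tall, round shoulders, 22 mm neck from 89 mm, grey eight-sided cap 25 mm across flats (two of them square to x) from 96 to 120 mm above the underside. 0.09 to 0.16 kg. Origin: centre of its underside; z runs up the bottle, x and y square to its sides. It starts leaning 25 degrees, its four sides against its neighbours.
- crate: Fixed grey crate on a sloping stand, 161 mm square (170 over the rim), walls 60 mm high, floor 6 mm thick, no dividers. Origin: centre of its underside, 70 mm above the table; z (the bottles' axis) leans 25 degrees towards the robot's side, x runs up from the low front to the high back edge, y left. Caps are 50 mm apart: 25 mm free between adjacent caps, 46 mm diagonally.
- balance: Fixed white top-pan balance, 205 mm wide (y), 295 mm deep (from 195 mm in front of the origin to 110 mm behind it). Origin: on the table under the centre of the pan; -x is its front with the display and keys. Housing 60 mm high under the pan, its front part 42 mm high; the slanting display between them reaches 60 mm at most.
- pan: The balance's flat round steel weighing pan, fixed, 140 mm in diameter, 5 mm thick, standing clear above the housing. Origin: centre of its underside, 73 mm above the table.
- pan_top (a point): Centre of the pan's upper face, 78 mm above the table.
- tare (a joint): Travel of the zero key, in m: 0 at rest, 0.004 fully down. Spring key: it starts to move at about 1.8 N and is fully down at about 4.6 N; it springs back.
- tare_top (a point): Centre of the upper face of the zero key: a wide grey bar key, 60 mm (y) by 24 mm (x), on the front of the balance, 150 mm in front of the pan's centre, its face 50 mm above the table and 7 mm above the panel. It is pressed straight down. (The two small round pads beside it are not used.)
- bottle_front_left: Neighbour bottle, same make as the one to weigh, in the low front row, left (+y) column of the crate. Origin: centre of its underside, z along the bottle.
- bottle_front_mid: Neighbour bottle, same make as the one to weigh, in the low front row, middle column of the crate. Origin: centre of its underside, z along the bottle.
- bottle_front_right: Neighbour bottle, same make as the one to weigh, in the low front row, right (-y) column of the crate. Origin: centre of its underside, z along the bottle.
- bottle_mid_left: Neighbour bottle, same make as the one to weigh, in the middle row, left (+y) column of the crate. Origin: centre of its underside, z along the bottle.
- bottle_mid_right: Neighbour bottle, same make as the one to weigh, in the middle row, right (-y) column of the crate. Origin: centre of its underside, z along the bottle.
- bottle_back_left: Neighbour bottle, same make as the one to weigh, in the high back row, left (+y) column of the crate. Origin: centre of its underside, z along the bottle.
- bottle_back_mid: Neighbour bottle, same make as the one to weigh, in the high back row, middle column of the crate. Origin: centre of its underside, z along the bottle.
- bottle_back_right: Neighbour bottle, same make as the one to weigh, in the high back row, right (-y) column of the crate. Origin: centre of its underside, z along the bottle.
- tin_a: Closed tin can, 73 mm diameter, 85 mm tall, bystander. Origin: centre of its underside.
- tin_b: Closed tin can, 73 mm diameter, 85 mm tall, bystander. Origin: centre of its underside.
- flask: Stoppered conical glass flask, 82 mm diameter at the foot, 135 mm tall, bystander. Origin: centre of its underside.
- beaker: Glass beaker, 72 mm diameter, 95 mm tall, bystander. Origin: centre of its underside.
- dish: Covered petri dish, 94 mm diameter, 14 mm tall, bystander. Origin: centre of its underside.
Not all that is in view belongs to the job. What is shaped like the bottle_front_mid but turquoise is not meant.

How it is judged:
By the outcome, as a careful person would: the job done as asked, in the order asked, and still so for the second after the job is handed in, with the robot touching nothing.
It also fails if it takes over 51 s, if anything falls off the work surface, if the arm or the gripper's body presses on something with over 40 N, if the wrist force passes 120 N, or if a joint passes its speed limit or range.

ROBOT

A 6-joint arm with a two-finger parallel gripper is mounted at the origin on the work surface. World frame = base frame: x ahead of the robot, y to its left, z up, the work surface at z = 0. Lengths are in m, angles in rad, forces in N, time in s.
With the tool pointing down it reaches from about 0.325 to 0.85 m from the base axis. Payload 15.5 kg.
Tool frame: the origin (TCP) lies between the finger pads; the fingertips stand 11 mm ahead of it and the grasp point (between the pads) lies 8 mm behind it; z points along the fingers, y is the direction in which the jaws open and shut (so a half turn about z gives the same grasp; the last joint's range is limited). The gripper opens to 91 mm and grips with 3 to 60 N. Pads are 32 mm wide; open, the fingers measure 118 mm over their backs; the gripper's body (76 mm by 178 mm) begins 60 mm behind the grasp point.
Start: joints at [1.06, 0.494, 1.345, -0, 1.302, -0.096], TCP at [0.252, 0.572, 0.198] pointing down, gripper open.
Joint ranges: [-2.91, 2.91], [-0.82, 2.16], [0.22, 2.67], [-1.22, 4.37], [0.12, 2.79], [-3.08, 3.08]. Speed limits (rad/s): [1.89, 1.89, 2.57, 3.01, 3.01, 3.01].

INTERFACE

Orientations are given as a rotation vector (axis times angle).
In Python, from rig import * gives the robot as it stands. Calls block until the motion is done:
- move_ptp(position, orientation): joint-space move of the TCP to a pose.
- move_l(position, rot=None, speed=0.15, max_force=None): straight line of the TCP; rot=None keeps the orientation; speed is the mean speed in m/s. With max_force (N) it stops when the force on the tool has changed by that much, and returns True; else False.
- move_j(angles): joint-space move.
- gripper_open() and clamp(effort=None): open the fingers fully, or close them until they stop; effort is the grip in N (None keeps the last).
- hold(seconds).
- inverse_kinematics(position, orientation): joint angles nearest the present ones, or None.
- get_state(): the state.
- capture(name): name is "side" or "top" or "wrist"; returns the picture (400x640x3 uint8, red, green, blue); there is no depth.
- camera_model(name): a dict with "fx", "fy", "cx", "cy" (pixels), "extrinsics" (4x4, takes a point from world to camera coordinates). Camera axes: x right, y up, looking along -z (the intrinsics and any distortion apply to the point x, -y, -z); pixel columns grow to the right and rows downward; lengths in m; the calibration is good to about 2 mm. A picture is of the moment at which its call begins: read the wrist's pose just before it. camera_model takes no time and is no camera call; for the wrist camera it gives the pose at the moment of the call.
A pose or a line that the arm cannot do raises Unreachable and nothing moves.
- close_job(): hands the job in, once; it reports no verdict.
The state is a dict: "time_s": time; "q": joint angles; "joint_vel": joint speeds; "tau": joint torques, N m; "position": TCP position; "ee_rot": TCP orientation; "force": force on the tool from outside, world axes, zero at the start; "torque": the same for the moment, N m; "opening": finger opening in m.
Only numpy, scipy, OpenCV 4.12 (cv2) and the standard library are available. Lean on these libraries where they do the work, as an engineer would, in place of code of your own. Each camera call takes 0.05 s, during which the arm holds its last target.

## Working session

There is one attempt and no reset: what is moved stays moved. The work goes in short steps, each a Python script; the robot and the scene stay as the last script left them, time stands still between calls to the robot, and variables do not carry over. Pictures are saved under pics/ and viewed, and the job is handed in when it is done.

```bash
ls; mkdir -p pics
python3 - <<'E'
from rig import *
import cv2
for n in ("side","top","wrist"):
    m=camera_model(n); im=capture(n); cv2.imwrite(f"pics/{n}0.png",im[:,:,::-1]); print(n,m)
print(get_state())
E
```

```text
pics
side {'fx': 360.9310072483368, 'fy': 360.9310072483368, 'cx': 319.3826105333172, 'cy': 195.82466070850737, 'extrinsics': array([[ 0.79836083, -0.60194224,  0.01689767, -0.43378036],
       [ 0.36682138,  0.50838873,  0.77909112, -0.17948304],
       [-0.47755844, -0.6157974 ,  0.62668293, -1.37879542],
       [ 0.        ,  0.        ,  0.        ,  1.        ]])}
top {'fx': 408.77495146433296, 'fy': 408.77495146433296, 'cx': 323.2218215688726, 'cy': 198.04997693892443, 'extrinsics': array([[ 0.00617439, -0.99989205, -0.01333263, -0.09915831],
       [ 0.98777673,  0.00402181,  0.15582351, -0.47797338],
       [-0.15575306, -0.01413178,  0.98769493, -1.34684079],
       [ 0.        ,  0.        ,  0.        ,  1.        ]])}
wrist {'fx': 354.28962620027414, 'fy': 354.28962620027414, 'cx': 318.92113666843255, 'cy': 194.43518608914968, 'extrinsics': array([[ 4.03895231e-01,  9.14805248e-01,  2.67617621e-05,
        -6.25470093e-01],
       [-8.74703613e-01,  3.86198544e-01, -2.92821234e-01,
         3.33398772e-02],
       [-2.67884737e-01,  1.18245691e-01,  9.56167205e-01,
        -3.91940724e-01],
       [ 0.00000000e+00,  0.00000000e+00,  0.00000000e+00,
         1.00000000e+00]])}
{'time_s': 0.15, 'q': array([ 1.05950695e+00,  4.94054942e-01,  1.34595902e+00,  9.85598232e-06,
        1.30250988e+00, -9.55172922e-02]), 'joint_vel': array([-0.00225123, -0.00299337, -0.00134741, -0.0002573 ,  0.00059439,
        0.00126497]), 'tau': array([ 6.90750185e-04, -8.79216671e+01, -3.82047558e+01,  7.08824932e-02,
        5.03793487e-02, -4.95900076e-05]), 'position': array([0.25229332, 0.57149172, 0.19717633]), 'ee_rot': array([-6.48344011e-01, -3.07367005e+00,  1.39131589e-03]), 'force': array([-0.41431044,  0.4824152 , -0.28046245]), 'torque': array([ 0.03261067, -0.01488614,  0.0434089 ]), 'opening': 0.09124827404472349}
```

View pics/top0.png

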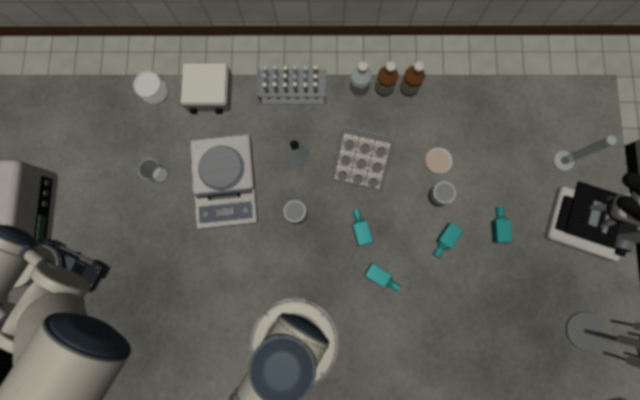

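View pics/side0.png

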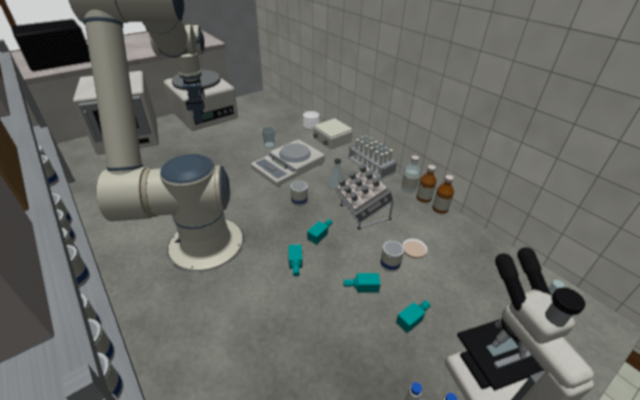

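View pics/wrist0.png

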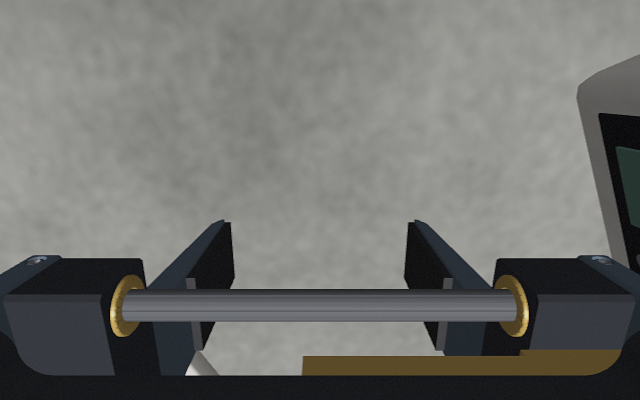

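The top view shows the balance at about (222,180) and the crate at about (363,160). There are four turquoise bottles lying on the bench, which are decoys. Next I'll check the finger shape, because clearance between the caps is tight, and triangulate coarsely.

```bash
cat > h.py <<'E'
from rig import *
import numpy as np, cv2
from scipy.spatial.transform import Rotation as R
def ray(m,px):
    E=m["extrinsics"]; d=np.array([(px[0]-m["cx"])/m["fx"],-(px[1]-m["cy"])/m["fy"],-1.])
    return -E[:3,:3].T@E[:3,3], E[:3,:3].T@d
def onz(m,px,z):
    c,d=ray(m,px); return c+d*(z-c[2])/d[2]
def tri(views):
    A=np.zeros((3,3));b=np.zeros(3)
    rs=[ray(m,p) for m,p in views]
    for c,d in rs:
        d=d/np.linalg.norm(d);P=np.eye(3)-np.outer(d,d);A+=P;b+=P@c
    x=np.linalg.solve(A,b)
    return x,[np.linalg.norm(np.cross(x-c,d/np.linalg.norm(d))) for c,d in rs]
def proj(m,X):
    p=m["extrinsics"]@np.append(X,1); return np.array([m["cx"]+m["fx"]*p[0]/-p[2], m["cy"]-m["fy"]*p[1]/-p[2]])
E
python3 - <<'E'
import rig; print([x for x in dir(rig) if not x.startswith('_')])
from h import *
t=camera_model("top")
for n,p,z in [("pan",(221,167),.078),("key?",(225,212),.05),("crate mid cap",(361,163),.18),("flask",(295,147),.13),("tin",(295,212),.085),("balance corners",(191,141),.06),("",(249,136),.06),("",(198,228),.04),("",(257,220),.04),("beaker",(150,168),.09),
  ("crate",(345,135),.18),("",(391,148),.18),("",(335,179),.1),("",(378,189),.1)]: print(n,onz(t,p,z).round(3))
a=cv2.imread("pics/wrist0.png")[200:380,100:560]; cv2.imwrite("pics/f.png",cv2.resize(a,None,fx=1.7,fy=1.7))
b=cv2.imread("pics/top0.png")[110:250,170:420]; cv2.imwrite("pics/t.png",cv2.resize(b,None,fx=3.2,fy=3.2,interpolation=cv2.INTER_CUBIC))
E
```

```text
['Unreachable', 'camera_model', 'capture', 'clamp', 'close_job', 'get_state', 'gripper_open', 'hold', 'inverse_kinematics', 'move_j', 'move_l', 'move_ptp']
pan [0.575 0.244 0.078]
key? [0.428 0.231 0.05 ]
crate mid cap [ 0.565 -0.214  0.18 ]
flask [ 0.63  -0.006  0.13 ]
tin [ 0.425 -0.006  0.085]
balance corners [0.67  0.356 0.06 ]
 [0.688 0.158 0.06 ]
 [0.375 0.322 0.04 ]
 [0.402 0.125 0.04 ]
beaker [0.568 0.477 0.09 ]
crate [ 0.654 -0.165  0.18 ]
 [ 0.613 -0.307  0.18 ]
 [ 0.531 -0.136  0.1  ]
 [ 0.499 -0.275  0.1  ]
```

View pics/f.png

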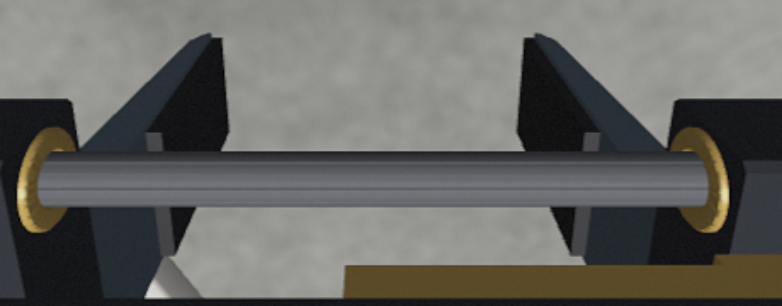

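View pics/t.png

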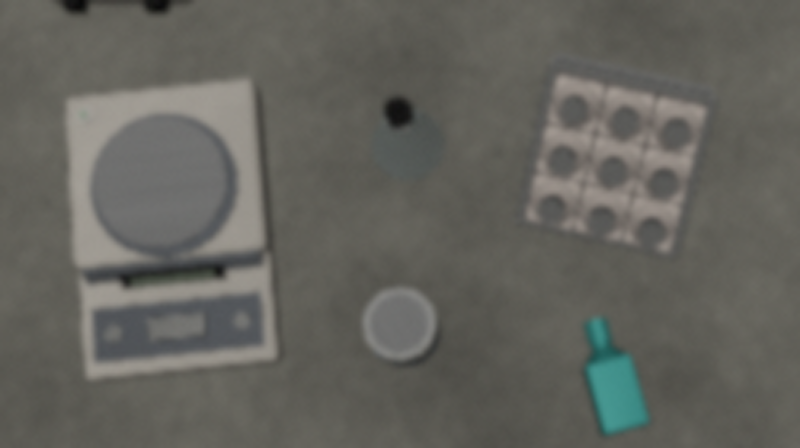

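Run:
```python
from h import *
s=get_state(); m=camera_model("wrist"); Rt=R.from_rotvec(s["ee_rot"]).as_matrix(); print(Rt.round(3))
for sx in (-.016,.016):
  for y in (.0456,.0521,.0591):
    for z in (.011,0,-.03): 
      p=proj(m,s["position"]+Rt@np.array([sx,y,z])); print(sx,y,z,p.round(0),((p-[100,200])*1.7).round(0))
```

```text
[[-0.915  0.404 -0.   ]
 [ 0.404  0.915 -0.001]
 [ 0.    -0.001 -1.   ]]
-0.016 0.0456 0.011 [391. 253.] [495.  91.]
-0.016 0.0456 0 [395. 262.] [502. 105.]
-0.016 0.0456 -0.03 [407. 290.] [522. 153.]
-0.016 0.0521 0.011 [402. 253.] [513.  91.]
-0.016 0.0521 0 [406. 262.] [520. 105.]
-0.016 0.0521 -0.03 [420. 290.] [544. 153.]
-0.016 0.0591 0.011 [413. 253.] [533.  91.]
-0.016 0.0591 0 [418. 262.] [541. 105.]
-0.016 0.0591 -0.03 [434. 290.] [568. 153.]
0.016 0.0456 0.011 [395. 204.] [501.   7.]
0.016 0.0456 0 [399. 211.] [508.  18.]
0.016 0.0456 -0.03 [412. 232.] [531.  54.]
0.016 0.0521 0.011 [406. 204.] [520.   7.]
0.016 0.0521 0 [410. 211.] [527.  18.]
0.016 0.0521 -0.03 [426. 232.] [554.  54.]
0.016 0.0591 0.011 [418. 204.] [540.   7.]
0.016 0.0591 0 [423. 211.] [549.  18.]
0.016 0.0591 -0.03 [440. 232.] [579.  54.]
```

Run:
```python
from h import *
s=get_state(); m=camera_model("wrist"); Rt=R.from_rotvec(s["ee_rot"]).as_matrix()
E=m["extrinsics"]; print("cam in tool",Rt.T@(-E[:3,:3].T@E[:3,3]-s["position"]), "axes x,up,look\n",(Rt.T@(E[:3,:3].T@np.diag([1,1,-1]))).round(3))
c,d=ray(m,(320,120)); print(onz(m,(320,120),0))
# candidates: tool down yaw options
for P in ([.36,.245,.33],[.45,.22,.33],[.42,.232,.25],[.42,.232,.06],[.40,-.2,.38],[.45,-.15,.38],[.575,.245,.19]):
  for yaw in (0,90,-90,45,-45,180):
    Rm=R.from_euler('z',yaw,degrees=True)*R.from_euler('x',180,degrees=True)
    q=inverse_kinematics(P,Rm.as_rotvec()); print(P,yaw,None if q is None else np.round(q,2), Rm.apply([1,0,0]).round(2))
```

```text
cam in tool [ 0.0828825   0.00060989 -0.18743318] axes x,up,look
 [[ 0.     0.956 -0.293]
 [ 1.     0.     0.001]
 [-0.001  0.293  0.956]]
[0.20909054 0.59276282 0.        ]
[0.36, 0.245, 0.33] 0 [ 0.46  0.1   1.56 -0.    1.48  2.03] [1. 0. 0.]
[0.36, 0.245, 0.33] 90 [ 0.46  0.1   1.56 -0.    1.48  0.46] [0. 1. 0.]
[0.36, 0.245, 0.33] -90 [ 0.46  0.1   1.56  0.    1.48 -2.68] [ 0. -1.  0.]
[0.36, 0.245, 0.33] 45 [ 0.46  0.1   1.56 -0.    1.48  1.25] [0.71 0.71 0.  ]
[0.36, 0.245, 0.33] -45 [ 0.46  0.1   1.56 -0.    1.48  2.82] [ 0.71 -0.71 -0.  ]
[0.36, 0.245, 0.33] 180 [ 0.46  0.1   1.56  0.    1.48 -1.11] [-1.  0.  0.]
[0.45, 0.22, 0.33] 0 [ 0.34  0.2   1.43 -0.    1.51  1.91] [1. 0. 0.]
[0.45, 0.22, 0.33] 90 [ 0.34  0.2   1.43 -0.    1.51  0.34] [0. 1. 0.]
[0.45, 0.22, 0.33] -90 [ 0.34  0.2   1.43  0.    1.51 -2.81] [ 0. -1.  0.]
[0.45, 0.22, 0.33] 45 [ 0.34  0.2   1.43 -0.    1.51  1.12] [0.71 0.71 0.  ]
[0.45, 0.22, 0.33] -45 [ 0.34  0.2   1.43 -0.    1.51  2.69] [ 0.71 -0.71 -0.  ]
[0.45, 0.22, 0.33] 180 [ 0.34  0.2   1.43  0.    1.51 -1.24] [-1.  0.  0.]
[0.42, 0.232, 0.25] 0 
[... 1546 characters left out ...]
0.]
[0.45, -0.15, 0.38] 45 [-0.45  0.14  1.39 -0.    1.62  0.34] [0.71 0.71 0.  ]
[0.45, -0.15, 0.38] -45 [-0.45  0.14  1.39 -0.    1.62  1.91] [ 0.71 -0.71 -0.  ]
[0.45, -0.15, 0.38] 180 [-0.45  0.14  1.39  0.    1.62 -2.02] [-1.  0.  0.]
[0.575, 0.245, 0.19] 0 [ 0.31  0.5   1.36 -0.    1.29  1.88] [1. 0. 0.]
[0.575, 0.245, 0.19] 90 [ 0.31  0.5   1.36 -0.    1.29  0.31] [0. 1. 0.]
[0.575, 0.245, 0.19] -90 [ 0.31  0.5   1.36  0.    1.29 -2.83] [ 0. -1.  0.]
[0.575, 0.245, 0.19] 45 [ 0.31  0.5   1.36 -0.    1.29  1.09] [0.71 0.71 0.  ]
[0.575, 0.245, 0.19] -45 [ 0.31  0.5   1.36 -0.    1.29  2.66] [ 0.71 -0.71 -0.  ]
[0.575, 0.245, 0.19] 180 [ 0.31  0.5   1.36  0.    1.29 -1.26] [-1.  0.  0.]
```

Run:
```python
from h import *
import pickle
rv=R.from_euler('x',180,degrees=True).as_rotvec()
D={}
clamp(10)
for k,P in (("A1",[.50,.255,.30]),("A2",[.49,.16,.30])):
    move_ptp(P,rv); hold(.2); m=camera_model("wrist"); im=capture("wrist"); D[k]=m
    cv2.imwrite(f"pics/{k}.png",im[:,:,::-1]); s=get_state(); print(s["time_s"],s["position"],s["opening"])
pickle.dump(D,open("D.pkl","wb"))
```

```text
3.6 [0.49983237 0.25532976 0.29989166] 0.0006492524278045361
4.3167 [0.49007334 0.16082549 0.29987102] 0.00043252012495553045
```

View pics/A1.png

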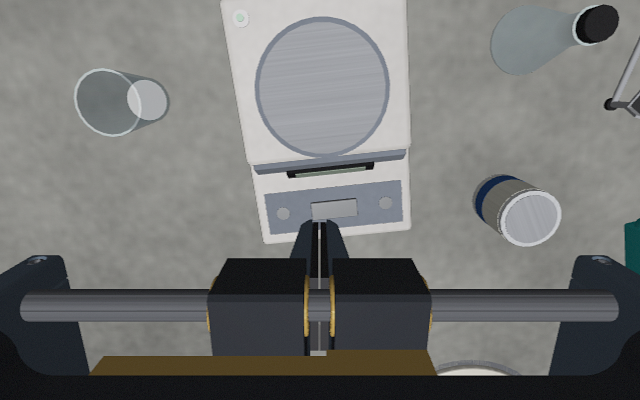

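View pics/A2.png

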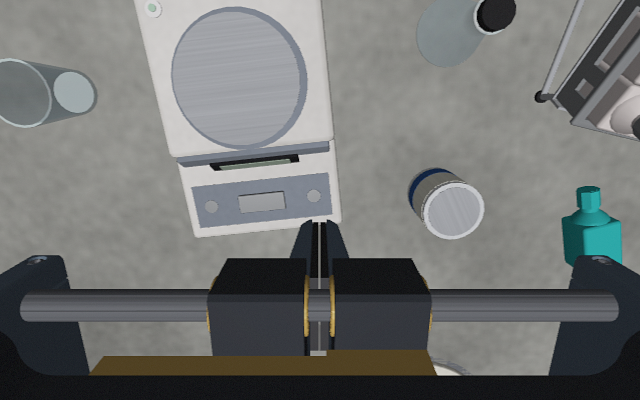

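Run:
```python
from h import *
import pickle
D=pickle.load(open("D.pkl","rb"))
from scipy.optimize import least_squares
print("key",tri([(D["A1"],(334,209.5)),(D["A2"],(261.5,202))]))
a={"A1":(255.5,389,16,156),"A2":(171,307,7,149)}
# pan circle: fit extents of projected rim (top face) to measured left/right/top/bottom
def f(x):
    r=[]
    for k,v in a.items():
        t=np.linspace(0,6.283,200); P=np.array([proj(D[k],[x[0]+.07*np.cos(u),x[1]+.07*np.sin(u),x[2]]) for u in t])
        r+=[P[:,0].min()-v[0],P[:,0].max()-v[1],P[:,1].min()-v[2],P[:,1].max()-v[3]]
    return r
s=least_squares(f,[.575,.244,.078]); print(s.x,s.fun.round(1))
for k in D: print(k,onz(D[k],dict(A1=(334,209.5),A2=(261.5,202))[k],.05))
for p in [(283,214),(386,204)]: print("pads",onz(D["A1"],p,.045))
for p in [(264,243),(411,229),(221,0),(406,0)]: print(onz(D["A1"],p,.042))
```

```text
key (array([0.42992808, 0.23627637, 0.04928118]), [np.float64(0.00026101706837790756), np.float64(0.0002610170683777337)])
[0.57946679 0.24919594 0.09498437] [ 4.   2.5  2.  -0.4 -1.8 -4.7  0.2 -2. ]
A1 [0.42990461 0.23633168 0.05      ]
A2 [0.4304359 0.2361125 0.05     ]
pads [0.42175062 0.30368131 0.045     ]
pads [0.4358959 0.1678258 0.045    ]
[0.37839284 0.33123611 0.042     ]
[0.39930277 0.13140478 0.042     ]
[0.67667588 0.36657884 0.042     ]
[0.67689042 0.15826703 0.042     ]
```

Run:
```python
from h import *
import pickle
D=pickle.load(open("D.pkl","rb"))
print(tri([(D["A1"],(322.2,86)),(D["A2"],(239,78))]))
k=np.array([.43,.2362])
for name,x in(("A1",None),("A2",None)):
    im=cv2.imread(f"pics/{name}.png"); m=D[name]
    for c,rr,z,col in(((.579,.2517),.07,.078,(0,0,255)),((.5755,.2495),.07,.078,(0,255,0))):
        P=np.array([proj(m,[c[0]+rr*np.cos(u),c[1]+rr*np.sin(u),z]) for u in np.linspace(0,6.283,100)])
        cv2.polylines(im,[np.round(P*8).astype(int)],True,col,1,cv2.LINE_AA,3)
    x0=230 if name=="A1" else 140
    cv2.imwrite(f"pics/{name}o.png",cv2.resize(im[0:250,x0:x0+200],None,fx=2.4,fy=2.4))
cv2.imwrite("pics/Ao.png",np.hstack([cv2.imread("pics/A1o.png"),cv2.imread("pics/A2o.png")])[:, :800])
```

```text
(array([0.5836099 , 0.25249858, 0.06375738]), [np.float64(0.0005300119098741082), np.float64(0.000530011909874056)])
```

View pics/Ao.png

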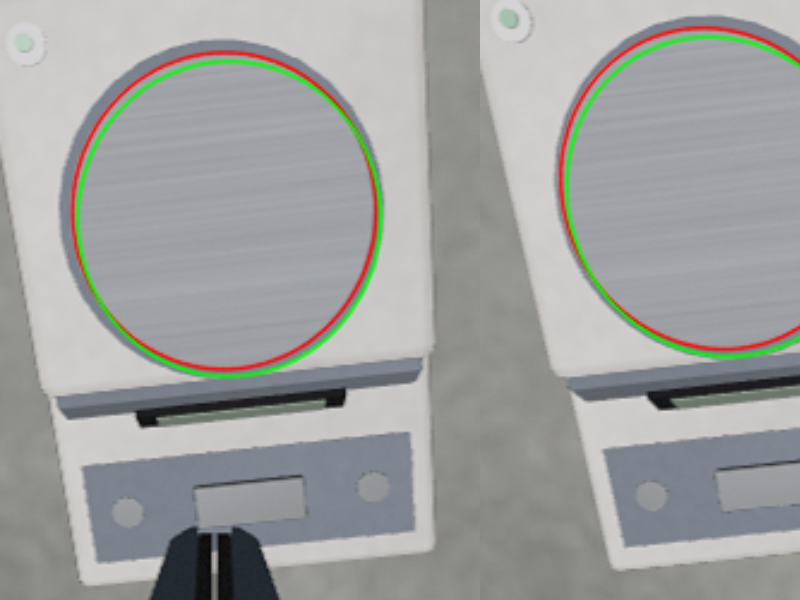

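The triangulated zero key is at (0.430, 0.236, 0.049) and the pan centre at about (0.581, 0.253). The closed fingers taper towards the tips. Pressing the key now.

Run:
```python
from h import *
rv=(R.from_euler('z',96,degrees=True)*R.from_euler('x',180,degrees=True)).as_rotvec()
move_ptp([.43,.236,.085],rv)
print(get_state()["force"],get_state()["time_s"])
r=move_l([.43,.236,.050],speed=.03,max_force=9)
s=get_state();print(r,s["position"],s["force"])
hold(.3)
s=get_state();print(s["position"],s["force"],s["time_s"])
cv2.imwrite("pics/press.png",capture("wrist")[:,:,::-1])
move_l([.43,.236,.12],speed=.15); print(get_state()["force"])
```

```text
[ 0.53763981 -0.17811183  0.0071778 ] 5.7083
False [0.43008934 0.2360298  0.05014403] [-0.07196541 -0.06429187 -0.52938834]
[0.43007424 0.23602288 0.05007264] [-0.34194546 -0.01938647  0.11527408] 7.325
[-0.732958   -0.1893071   0.16281806]
```

View pics/press.png

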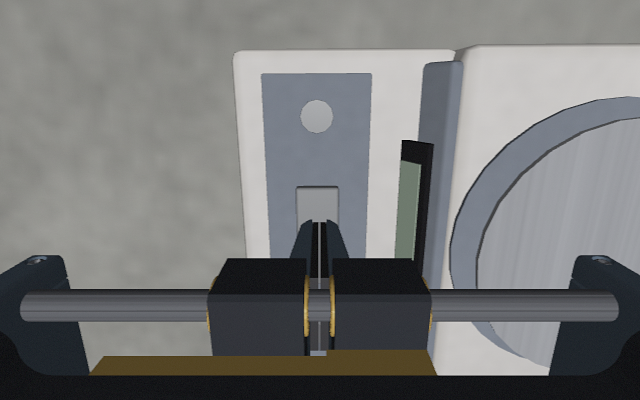

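No contact at TCP z=0.050, so the tips end further back than the stated 11 mm. That agrees with where they appear in the wrist picture. I'll go lower with the force guard on and record where contact happens.

Run:
```python
from h import *
move_l([.43,.236,.052],speed=.15)
cv2.imwrite("pics/side1.png",cv2.resize(capture("side")[100:220,200:380,::-1],None,fx=4,fy=4,interpolation=cv2.INTER_CUBIC))
for z in np.arange(.048,.027,-.002):
    r=move_l([.43,.236,z],speed=.03,max_force=9)
    s=get_state();print(r,s["position"][2].round(4),s["force"].round(2),s["time_s"])
    if r or s["force"][2]>7: break
```

```text
False 0.0483 [ 0.15 -0.07  0.6 ] 8.925
False 0.046 [ 1.02 -0.08  0.2 ] 9.175
False 0.0439 [ 0.35 -0.42  0.75] 9.425
False 0.0419 [0.67 0.   0.58] 9.675
False 0.0399 [-0.67 -0.89  0.44] 9.925
False 0.0379 [ 0.59 -0.29 -0.48] 10.175
False 0.0359 [-0.82 -0.33  0.72] 10.425
False 0.034 [0.77 0.74 1.8 ] 10.675
False 0.032 [-0.29 -0.29  3.1 ] 10.925
False 0.03 [0.32 0.05 5.07] 11.175
False 0.0294 [-6.85 -3.38 43.18] 11.425
```

View pics/side1.png

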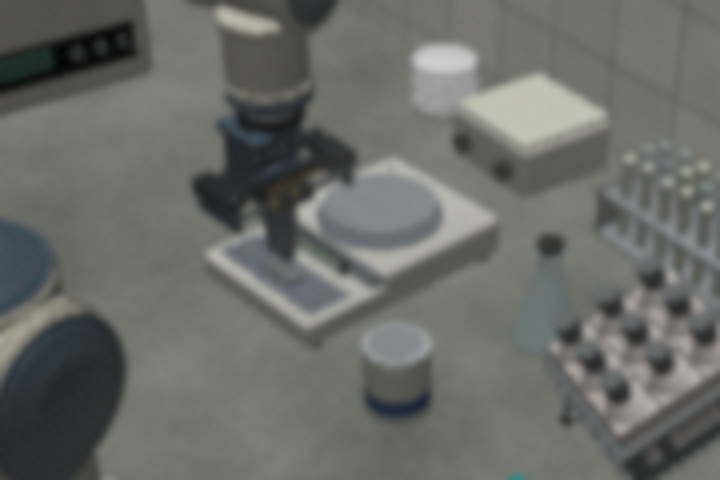

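The spring engaged from TCP z≈0.034 (1.8 N), rose to 5.1 N at 0.030, then hit a hard stop, so that was a full press. The real tip plane is about 15.5 mm behind the reported TCP, and I'll use that from now on. Next, the crate views.

```bash
cat >> h.py <<'E'
TIP=-0.0155
def crateR(yaw,lean=25):  # degrees
    return R.from_euler('z',yaw,degrees=True)*R.from_euler('y',-lean,degrees=True)
def toolR(Rc,phi):
    c,s=np.cos(np.radians(phi)),np.sin(np.radians(phi))
    X=np.array([c,s,0]);Z=np.array([0,0,-1.]);Y=np.cross(Z,X)
    return Rc*R.from_matrix(np.c_[X,Y,Z])
E
python3 - <<'E'
from h import *
import pickle
D=pickle.load(open("D.pkl","rb"))
move_l([.43,.236,.07],speed=.1)
hold(.1); m=camera_model("top"); im=capture("wrist"); cv2.imwrite("pics/after.png",im[:,:,::-1])
move_l([.43,.236,.18],speed=.25)
Rc=crateR(-14.5); T=toolR(Rc,45); cap=np.array([.565,-.214,.182])
for k,o in (("B1",[-.03,-.07,.13]),("B2",[-.06,.04,.13])):
    P=cap+Rc.apply(o); 
    q=inverse_kinematics(P,T.as_rotvec()); print(q)
    move_ptp(P,T.as_rotvec()); hold(.2); m=camera_model("wrist"); im=capture("wrist"); D[k]=m
    cv2.imwrite(f"pics/{k}.png",im[:,:,::-1]); s=get_state(); print(s["time_s"],s["position"])
    pickle.dump(D,open("D.pkl","wb"))
E
```

```text
[-0.76587341  0.08788571  1.79296335  0.26947175  0.89281569  0.1420237 ]
14.8167 [ 0.46819472 -0.26075398  0.28704341]
[-0.50777155  0.01969075  1.90693852  0.14947367  0.79666432  0.44878134]
15.6 [ 0.4693411  -0.14881863  0.27453781]
```

View pics/B1.png

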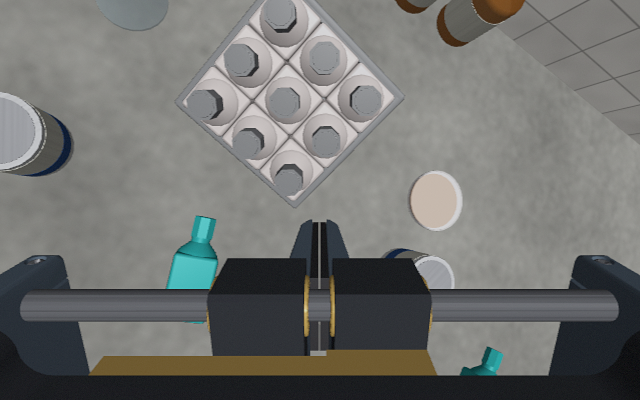

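View pics/B2.png

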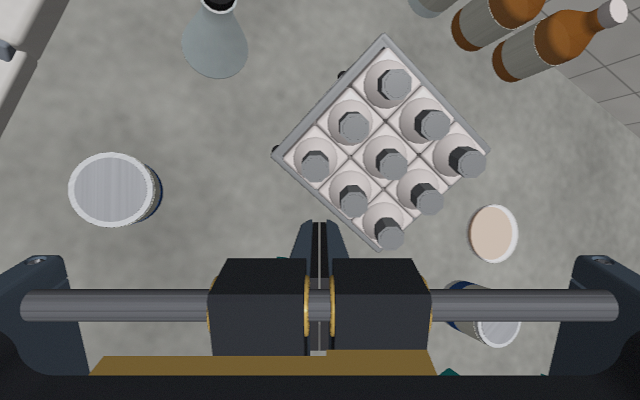

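View pics/after.png

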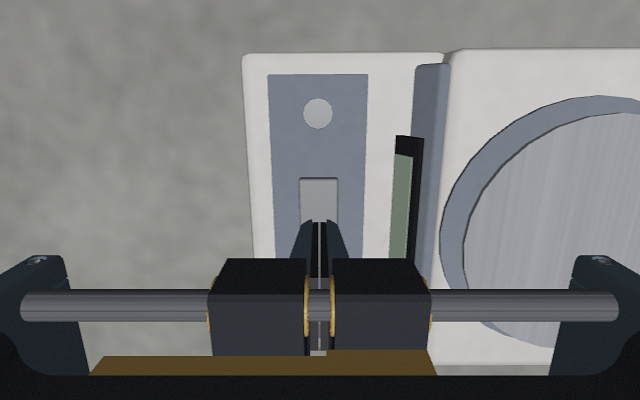

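The wrist views show the nine bottles. The candidates for "middle" are the white centre one at (287,103) in B1 and (389,163) in B2; the turquoise bottles at (195,250) are decoys. The centre of the 3x3 fits the description. I'll fit the cap grid, then confirm in a crop.

Run:
```python
from h import *
import pickle
from scipy.optimize import least_squares
D=pickle.load(open("D.pkl","rb"))
# refine: centroid of light-grey flat cap top around guesses
G=[(1,1),(1,0),(1,-1),(0,1),(0,0),(0,-1),(-1,1),(-1,0),(-1,-1)]
obs={"B1":[(283,15),(327,60),(368,101),(244,60),(287,103),(326,139),(206,105),(248,141),(288,178)],
"B2":[(396,84),(433,125),(467,161),(352,125),(389,163),(427,199),(315,166),(352,199),(389,233)]}
print("tri centre",tri([(D[k],obs[k][4]) for k in obs]), "back_mid",tri([(D[k],obs[k][1]) for k in obs])[0],"front_mid",tri([(D[k],obs[k][7]) for k in obs])[0])
def f(x,full=False):
    Rc=crateR(x[3],x[4]); r=[]
    for k in obs:
        for g,o in zip(G,obs[k]):
            r+=list(proj(D[k],x[:3]+Rc.apply([.05*g[0],.05*g[1],0]))-o)
    return np.array(r)
s=least_squares(f,[.565,-.214,.182,-14.5,25],loss='soft_l1'); print(s.x.round(4)); print(f(s.x).reshape(-1,2).round(1).tolist())
np.save("cap.npy",s.x)
out=[]
for k in obs:
    im=cv2.imread(f"pics/{k}.png"); im=cv2.resize(im,None,fx=3,fy=3,interpolation=cv2.INTER_CUBIC)
    Rc=crateR(s.x[3],s.x[4])
    for g in G:
        a=np.arange(22.5,382,45); rr=.0125/np.cos(np.radians(22.5))
        P=np.array([proj(D[k],s.x[:3]+Rc.apply([.05*g[0]+rr*np.cos(np.radians(t)),.05*g[1]+rr*np.sin(np.radians(t)),0])) for t in a])
        cv2.polylines(im,[np.round((P+.5)*3).astype(int)],True,(0,0,255),1)
    c=np.round(proj(D[k],s.x[:3])*3).astype(int); y0=max(0,c[1]-280)
    out.append(im[y0:y0+580,c[0]-200:c[0]+200])
h=min(o.shape[0] for o in out); cv2.imwrite("pics/Bo.png",np.hstack([o[:h] for o in out]))
```

```text
tri centre (array([ 0.57122848, -0.21495036,  0.16382158]), [np.float64(0.00029740051340720024), np.float64(0.00029740051340731814)]) back_mid [ 0.61339893 -0.22565558  0.19307327] front_mid [ 0.52465682 -0.20112835  0.15202839]
[  0.5685  -0.2133   0.1735 -13.8193  24.7882]
[[-0.0, -0.7], [-1.4, -0.8], [-2.6, 0.1], [-0.4, 0.0], [-0.9, -1.1], [-0.1, 2.2], [0.7, -2.2], [1.1, 1.0], [0.9, 0.8], [-0.6, 0.3], [-0.7, -0.5], [-0.1, 1.2], [2.5, 0.5], [2.6, 0.2], [-0.6, -0.3], [1.2, -1.7], [1.3, 0.7], [-0.8, 0.0]]
```

View pics/Bo.png

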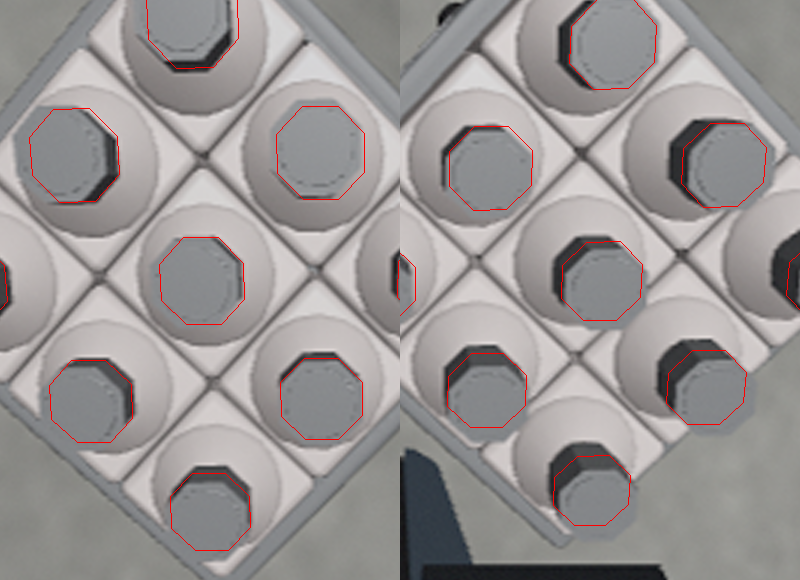

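Run:
```python
from h import *
import pickle
from scipy.optimize import least_squares
D=pickle.load(open("D.pkl","rb"))
G=[(1,1),(1,0),(1,-1),(0,1),(0,0),(0,-1),(-1,1),(-1,0),(-1,-1)]
x0=np.load("cap.npy"); x0[2]=.182
obs={}
for k in("B1","B2"):
    im=cv2.imread(f"pics/{k}.png"); g=cv2.cvtColor(im,cv2.COLOR_BGR2GRAY)
    c=proj(D[k],x0[:3]).astype(int); print(k,"cap",im[int(c[1])-3:int(c[1])+4,int(c[0])-3:int(c[0])+4].reshape(-1,3).mean(0))
    v=np.median(g[c[1]-3:c[1]+4,c[0]-3:c[0]+4]); big=cv2.resize(g,None,fx=4,fy=4,interpolation=cv2.INTER_CUBIC)
    mk=((big>v-25)&(big<v+25)).astype(np.uint8); mk=cv2.morphologyEx(mk,cv2.MORPH_OPEN,np.ones((17,17)))
    n,lab,st,ce=cv2.connectedComponentsWithStats(mk)
    L=[]
    for q in G:
        p=proj(D[k],x0[:3]+crateR(x0[3],25).apply([.05*q[0],.05*q[1],0]))*4+1.5
        if not(0<=p[1]<1600): L.append(None);continue
        l=lab[int(p[1]),int(p[0])]
        if l==0: L.append(None);continue
        L.append(None if st[l][4]>25000 or st[l][1]<2 else ((ce[l]-1.5)/4,st[l][:5]))
        print(q,L[-1] and (L[-1][0].round(1),st[l].tolist()))
    obs[k]=L
def f(x):
    Rc=crateR(x[3],25); r=[]
    for k in obs:
        for g,o in zip(G,obs[k]):
            if o is not None: r+=list(proj(D[k],x[:3]+Rc.apply([.05*g[0],.05*g[1],0]))-o[0])
    return np.array(r)
s=least_squares(f,x0[:4],loss='soft_l1'); print(s.x.round(4)); print(f(s.x).reshape(-1,2).round(1).tolist())
print("tri centre",tri([(D[k],obs[k][4][0]) for k in obs]))
np.save("cap.npy",s.x)
```

```text
B1 cap [143.18367347 140.69387755 138.79591837]
(1, 1) None
(1, 0) (array([321.6,  62.9]), [1200, 167, 175, 172, 21729])
(1, -1) None
(0, 1) (array([242.9,  65.1]), [896, 175, 183, 172, 17957])
(0, 0) (array([284.2, 105.4]), [1061, 350, 170, 142, 16819])
(0, -1) None
(-1, 1) (array([200.3, 105.6]), [742, 359, 123, 145, 11906])
(-1, 0) (array([248.4, 146.4]), [927, 525, 169, 122, 13462])
(-1, -1) None
B2 cap [140.85714286 138.2244898  136.28571429]
(1, 1) (array([388.8,  88.3]), [1455, 277, 190, 158, 19682])
(1, 0) (array([435.8, 125.1]), [1687, 446, 113, 116, 10307])
(1, -1) None
(0, 1) (array([349.5, 128.9]), [1311, 455, 167, 127, 15474])
(0, 0) (array([386.7, 165.7]), [1452, 601, 178, 120, 14190])
(0, -1) None
(-1, 1) None
(-1, 0) (array([354.3, 204.5]), [1366, 769, 107, 102, 9008])
(-1, -1) None
[  0.5658  -0.213    0.1703 -12.1313]
[[0.1, -1.1], [-2.6, -0.2], [-0.5, -0.1], [4.8, 2.7], [-0.2, -0.5], [1.3, -0.4], [-7.9, 1.5], [1.2, 0.9], [1.8, 0.2], [-2.8, -1.7]]
tri centre (array([ 0.56755892, -0.21373031,  0.16441137]), [np.float64(0.00040635371539828627), np.float64(0.00040635371539834666)])
```

Run:
```python
from h import *
import pickle
from scipy.optimize import least_squares
D=pickle.load(open("D.pkl","rb"))
G=[(1,1),(1,0),(1,-1),(0,1),(0,0),(0,-1),(-1,1),(-1,0),(-1,-1)]
gs={k:cv2.GaussianBlur(cv2.cvtColor(cv2.imread(f"pics/{k}.png"),cv2.COLOR_BGR2GRAY),(3,3),0).astype(np.float32) for k in("B1","B2")}
from scipy.ndimage import map_coordinates
def ring(k,x,rr):
    Rc=crateR(x[3],x[4]); V=[]
    for g in G:
        for i in range(8):
            t0=np.radians(45*i); 
            for w in np.linspace(-.35,.35,5)*rr:
                p=proj(D[k],x[:3]+Rc.apply([.05*g[0]+rr*np.cos(t0)-w*np.sin(t0),.05*g[1]+rr*np.sin(t0)+w*np.cos(t0),0])); V.append(p)
    V=np.array(V); return map_coordinates(gs[k],[V[:,1],V[:,0]],order=1,mode='nearest'),V
# cap top plateau ~140 just inside, different just outside
def cost(x):
    c=0
    for k in gs:
        i,_=ring(k,x,.0114); o,V=ring(k,x,.0140)
        ok=V[:,1]>3
        c+=np.mean(np.minimum(np.abs(i-139),40)[ok])-np.mean(np.minimum(np.abs(o-139),40)[ok])
    return c
from scipy.optimize import differential_evolution,minimize
b=[(.555,.58),(-.225,-.2),(.165,.195),(-17,-10),(24,26)]
r=differential_evolution(cost,b,popsize=12,maxiter=60,seed=1,tol=1e-6); print(r.x.round(4),r.fun)
for z in (.17,.175,.18,.185,.19):
    q=minimize(lambda y:cost([y[0],y[1],z,y[2],25]),[r.x[0],r.x[1],r.x[3]],method='Nelder-Mead',options=dict(initial_simplex=[[r.x[0],r.x[1],r.x[3]],[r.x[0]+.006,r.x[1],r.x[3]],[r.x[0],r.x[1]+.006,r.x[3]],[r.x[0],r.x[1],r.x[3]+2]])); print(z,q.x.round(4),q.fun)
np.save("cap.npy",r.x); x=r.x
out=[]
for k in gs:
    im=cv2.imread(f"pics/{k}.png"); im=cv2.resize(im,None,fx=3,fy=3,interpolation=cv2.INTER_CUBIC)
    Rc=crateR(x[3],x[4])
    for g in G:
        a=np.arange(22.5,382,45); rr=.0125/np.cos(np.radians(22.5))
        P=np.array([proj(D[k],x[:3]+Rc.apply([.05*g[0]+rr*np.cos(np.radians(t)),.05*g[1]+rr*np.sin(np.radians(t)),0])) for t in a])
        cv2.polylines(im,[np.round((P+.5)*3).astype(int)],True,(0,0,255),1)
    c=np.round(proj(D[k],x[:3])*3).astype(int); y0=max(0,c[1]-280)
    out.append(im[y0:y0+580,c[0]-200:c[0]+200])
h=min(o.shape[0] for o in out); cv2.imwrite("pics/Bo2.png",np.hstack([o[:h] for o in out]))
```

```text
[  0.5626  -0.2113   0.1851 -12.9647  24.5912] -41.664093
0.17 [  0.566   -0.2151 -12.9239] -14.182723999023438
0.175 [  0.5667  -0.2152 -12.4758] -17.26460838317871
0.18 [  0.5645  -0.2127 -12.8503] -26.788848876953125
0.185 [  0.5626  -0.2114 -12.943 ] -41.602046966552734
0.19 [  0.5609  -0.21   -13.2111] -30.949586868286133
```

View pics/Bo2.png

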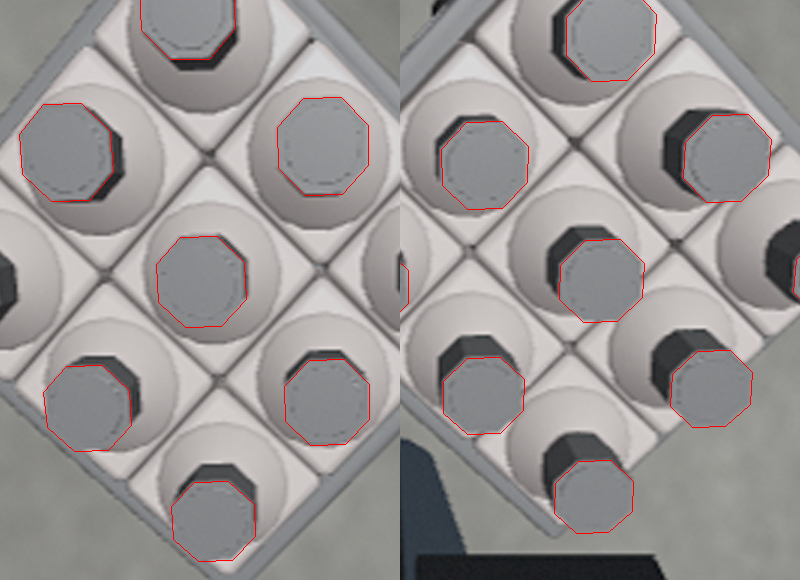

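The fit is tight: centre cap top at (0.5626, -0.2113, 0.185), yaw -13°, lean 24.6°. The text implies z = 0.184, so that agrees. Now the pre-grasp with a diagonal jaw and a look.

Run:
```python
from h import *
import pickle
D=pickle.load(open("D.pkl","rb"))
x=np.load("cap.npy"); Rc=crateR(x[3],24.8); T=toolR(Rc,45); cz=Rc.apply([0,0,1]); cap=x[:3]
gripper_open()
P=cap+cz*(.012-.0155)
move_ptp(cap+cz*.05,T.as_rotvec()); move_l(P,speed=.1); hold(.15)
m=camera_model("wrist"); im=capture("wrist"); D["C"]=m; pickle.dump(D,open("D.pkl","wb"))
cv2.imwrite("pics/C.png",im[:,:,::-1]); s=get_state(); print(s["time_s"],s["position"]-P,s["opening"],s["force"])
Rt=R.from_rotvec(s["ee_rot"])
o=im[:,:,::-1].copy()
a=np.arange(22.5,382,45); rr=.0125/np.cos(np.radians(22.5))
for gx in(-1,0,1):
  for gy in (-1,0,1):
    Q=np.array([proj(m,cap+Rc.apply([.05*gx+rr*np.cos(np.radians(t)),.05*gy+rr*np.sin(np.radians(t)),0])) for t in a])
    cv2.polylines(o,[np.round(Q*8).astype(int)],True,(0,0,255),1,cv2.LINE_AA,3)
cv2.imwrite("pics/Co.png",cv2.resize(o[120:400,120:520],None,fx=2,fy=2))
```

```text
18.3667 [ 7.82494645e-05 -8.46803849e-05  7.09294533e-04] 0.09095748781533454 [ 0.1839058  0.4254148 -0.5052555]
```

View pics/Co.png

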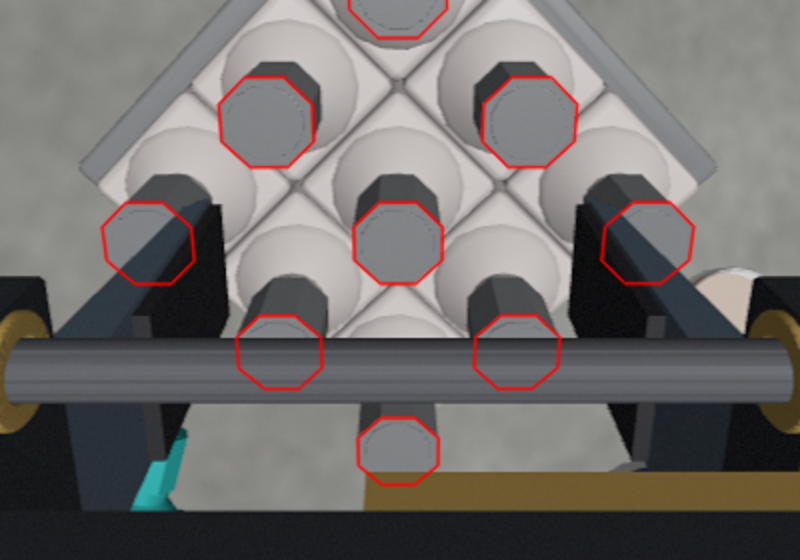

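```bash
python3 - <<'E'
from h import *
from scipy.optimize import fsolve
s=get_state(); m=camera_model("wrist"); Rt=R.from_rotvec(s["ee_rot"])
for p in [(226,222.5),(216,231),(207,239),(189,255),(170,271)]:
    for xx in (.016,.011):
        y,z=fsolve(lambda v: proj(m,s["position"]+Rt.apply([xx,v[0],v[1]]))-p,[-.05,-.03]); print(p,xx,round(y*1e3,1),round(z*1e3,1))
E
python3 -c "
import cv2;a=cv2.imread('pics/C.png')[200:330,140:300];cv2.imwrite('pics/Cf.png',cv2.resize(a,None,fx=4.4,fy=4.4,interpolation=cv2.INTER_CUBIC))"
```

```text
(226, 222.5) 0.016 -48.6 -14.9
(226, 222.5) 0.011 -52.1 -2.1
(216, 231) 0.016 -50.6 -26.3
(216, 231) 0.011 -54.3 -14.4
(207, 239) 0.016 -52.1 -35.9
(207, 239) 0.011 -56.0 -24.6
(189, 255) 0.016 -54.8 -52.2
(189, 255) 0.011 -58.8 -42.2
(170, 271) 0.016 -57.3 -65.8
(170, 271) 0.011 -61.5 -56.8
```

View pics/Cf.png

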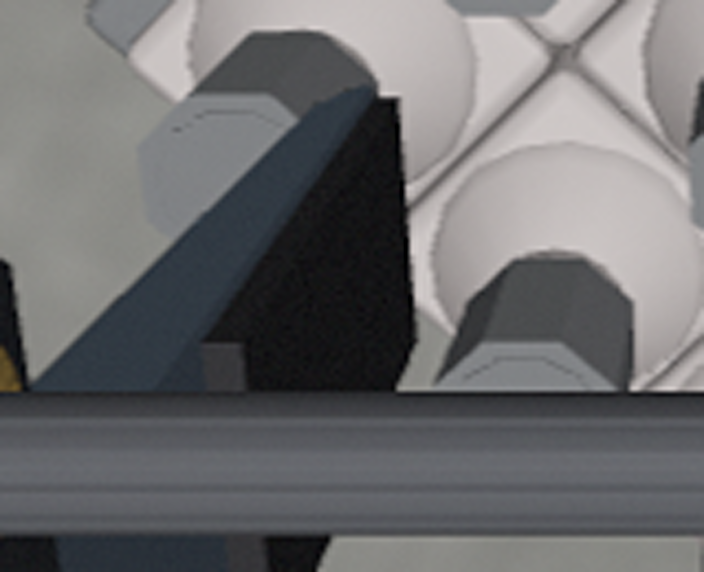

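Alignment is good and the finger backs clear the diagonal caps by about 6 mm. Next: descend, grip and start the draw.

Run:
```python
from h import *
x=np.load("cap.npy"); Rc=crateR(x[3],24.8); cz=Rc.apply([0,0,1]); cap=x[:3]
P=cap-cz*(.019+.0155)
r=move_l(P,speed=.05,max_force=6); s=get_state(); print(r,s["position"]-P,s["force"],s["time_s"])
if not r:
    clamp(35); s=get_state(); print(s["opening"],s["force"],s["torque"],s["time_s"])
    for d in (.01,.025,.045):
        move_l(P+cz*d,speed=.05); s=get_state(); print(d,s["opening"],s["force"].round(2),s["time_s"])
    cv2.imwrite("pics/ex1.png",capture("wrist")[:,:,::-1]); cv2.imwrite("pics/ex1s.png",cv2.resize(capture("side")[130:240,300:440,::-1],None,fx=5,fy=5,interpolation=cv2.INTER_CUBIC))
```

```text
False [ 2.84942540e-05  8.55640033e-06 -1.22445160e-05] [0.05688303 1.02314537 0.19625433] 19.1333
0.024587751159670553 [-0.49554987 -0.33112111  0.45059505] [-0.02520931  0.3882696  -0.04919142] 20.1583
0.01 0.024883219813736385 [ 0.4  -0.73 -1.62] 20.5083
0.025 0.024379879591858142 [-0.26 -0.38 -1.06] 20.9583
0.045 0.024354775779212724 [-0.65  0.25 -2.27] 21.5083
```

View pics/ex1.png

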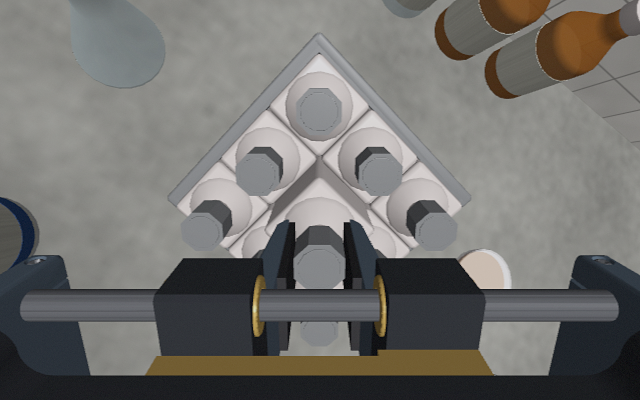

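View pics/ex1s.png

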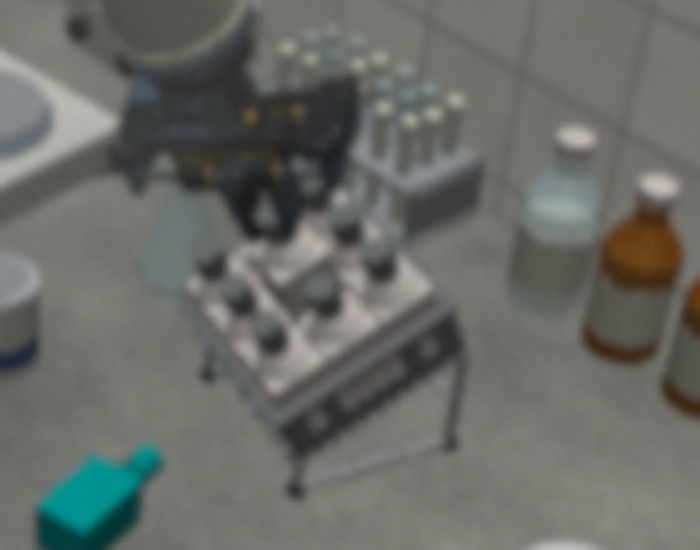

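Run:
```python
from h import *
x=np.load("cap.npy"); Rc=crateR(x[3],24.8); cz=Rc.apply([0,0,1]); cap=x[:3]
P=cap-cz*(.019+.0155)
move_l(P+cz*.11,speed=.08); s=get_state(); print(s["opening"],s["force"].round(2),s["time_s"])
p=P+cz*.11
def down(yaw): return (R.from_euler('z',yaw,degrees=True)*R.from_euler('x',180,degrees=True)).as_rotvec()
move_l(p+np.array([0,0,.08]),speed=.15)
move_ptp([p[0],p[1],.36],down(x[3]+45))
cv2.imwrite("pics/ex2.png",capture("wrist")[:,:,::-1])
move_ptp([.581,.253,.27],down(51)); move_l([.581,.253,.20],speed=.12); hold(.3)
s=get_state(); print(s["position"],s["opening"],s["force"].round(2),s["torque"].round(3),s["time_s"])
cv2.imwrite("pics/pl.png",capture("wrist")[:,:,::-1]); cv2.imwrite("pics/pls.png",cv2.resize(capture("side")[90:200,230:370,::-1],None,fx=5,fy=5,interpolation=cv2.INTER_CUBIC))
```

```text
0.02474243455412595 [ 0.24  0.46 -0.65] 22.5667
[0.58122195 0.2530873  0.20052685] 0.024122143377057478 [ 0.87  0.74 -1.56] [-0.108  0.147  0.002] 26.7167
```

View pics/ex2.png

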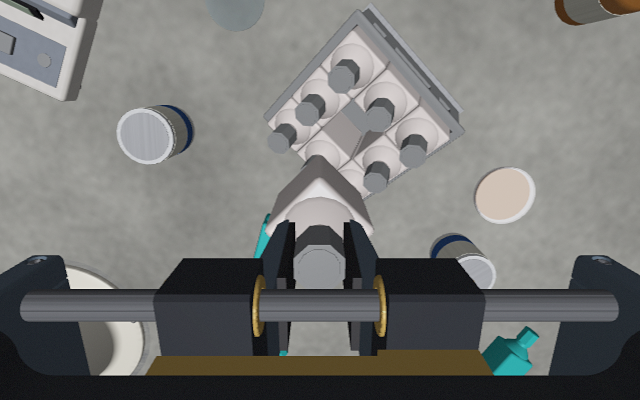

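View pics/pl.png

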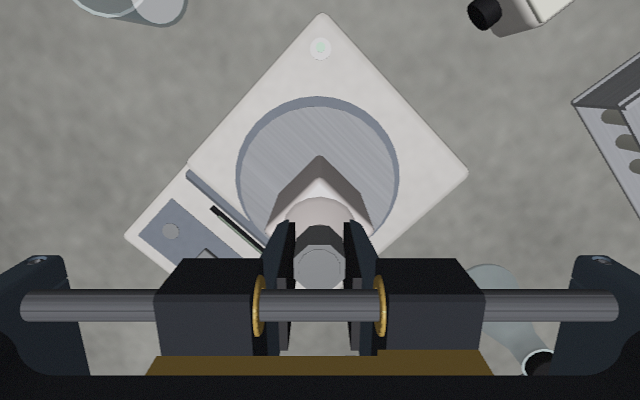

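View pics/pls.png

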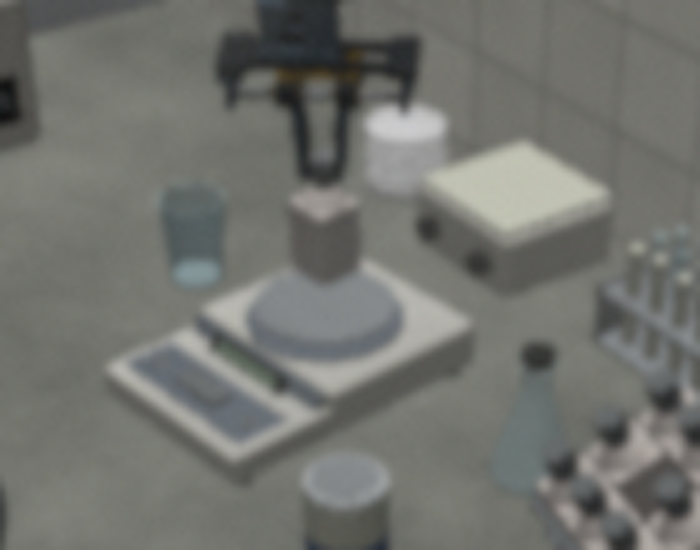

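The bottle is held straight and centred over the pan, and the eight neighbours are still seated. Lowering it gently.

Run:
```python
from h import *
move_l([.581,.253,.172],speed=.06); hold(.2); s=get_state(); print(s["force"].round(2))
z=.172
while z>.157:
    z-=.002; r=move_l([.581,.253,z],speed=.012,max_force=3.0); s=get_state(); print(r,s["position"][2].round(4),s["force"].round(2),s["torque"].round(3),s["time_s"])
    if r: break
cv2.imwrite("pics/pl2.png",capture("wrist")[:,:,::-1])
```

```text
[-0.7  -0.12 -0.89]
False 0.1699 [ 0.25  0.72 -1.33] [-0.095  0.089  0.001] 27.95
False 0.1679 [-0.2   0.63 -1.53] [-0.101  0.085  0.061] 28.2667
False 0.1659 [-0.85  0.15 -1.43] [-0.058  0.088 -0.026] 28.5833
True 0.1642 [0.34 0.24 6.11] [-0.017  0.048 -0.039] 28.8167
```

View pics/pl2.png

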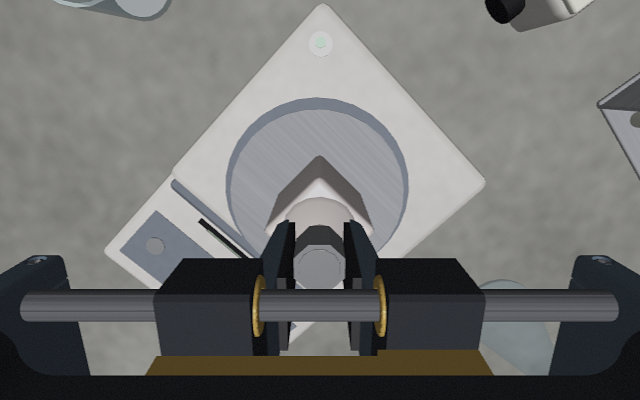

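Contact came at TCP z=0.164 against an expected 0.1635. Releasing and retreating straight up.

Run:
```python
from h import *
hold(.2); gripper_open(); s=get_state(); print(s["opening"],s["force"].round(2),s["time_s"])
move_l([.581,.253,.30],speed=.15)
import pickle
for k,P in (("E1",[.47,.22,.34]),("E2",[.47,.32,.34])):
    move_ptp(P,R.from_euler('x',180,degrees=True).as_rotvec()); hold(.15); m=camera_model("wrist"); im=capture("wrist")
    cv2.imwrite(f"pics/{k}.png",im[:,:,::-1]); pickle.dump(m,open(k+".pkl","wb"))
cv2.imwrite("pics/Es.png",cv2.resize(capture("side")[90:240,230:440,::-1],None,fx=3.8,fy=3.8,interpolation=cv2.INTER_CUBIC))
cv2.imwrite("pics/Et.png",cv2.resize(capture("top")[110:250,130:420,::-1],None,fx=2.7,fy=2.7,interpolation=cv2.INTER_CUBIC))
print(get_state()["time_s"])
```

```text
0.09117070554471615 [-0.41 -0.56 -0.84] 30.1583
33.0917
```

View pics/E1.png

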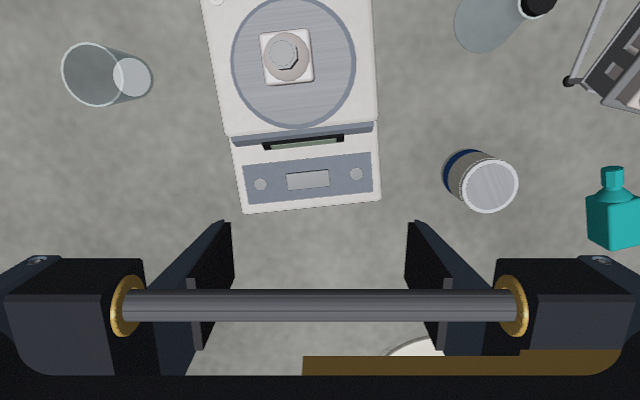

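View pics/E2.png

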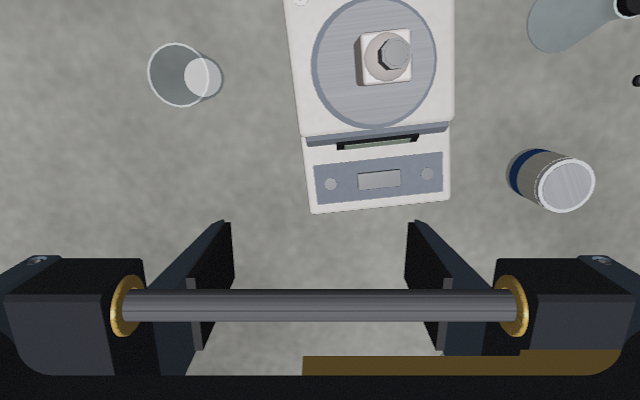

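View pics/Es.png

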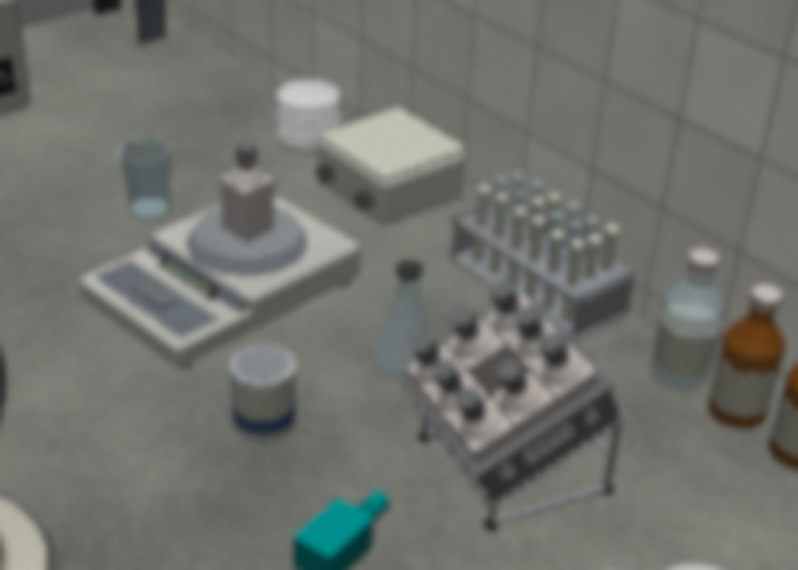

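Run:
```python
from h import *
import pickle
a,b=[pickle.load(open(k+".pkl","rb")) for k in("E1","E2")]
print(tri([(a,(285,53)),(b,(394,54))]))
# pan ellipse light edge centre
for m,p in((a,(293.5,61.5)),(b,(374,62))): print(onz(m,p,.078))
for m,p in ((a,[(261,32),(309,28),(314,82),(264,86)]),(b,[(361,32),(408,28),(411,80),(362,85)])): print(np.mean([onz(m,q,.154) for q in p],0))
close_job()
```

```text
(array([0.58253012, 0.25161558, 0.18236685]), [np.float64(0.00045601788273503694), np.float64(0.000456017882735166)])
[0.58246394 0.25110689 0.078     ]
[0.58190265 0.25427933 0.078     ]
[0.58121848 0.25229495 0.154     ]
[0.58188666 0.25426309 0.154     ]
the job is handed in; nothing more can be done
```

The middle bottle is standing upright in the middle of the weighing pan, released, and the job is handed in. I zeroed the balance first, with the pan empty. The clock read about 33 s of the 51 s allowed, and no verdict was reported.

- **Zero key:** the spring resistance rose from 1.8 N to about 5 N over roughly 4 mm, then the key hit its hard stop, so the press was full. The last step bottomed out at about 43 N on the fingertips. That is harder than I intended, since my limit was a 9 N change. I take it that the 40 N limit covers only the arm and the gripper's body, and the 120 N wrist limit was not reached.
- **Drawing the bottle:** I gripped the cap across the diagonal at 35 N and pulled straight along the crate's axis. Forces stayed under about 2.5 N. The pictures show all eight neighbours still down in their places.
- **Setting down:** the bottle touched the pan 0.7 mm above the predicted height, at about 6 N. I then opened the fingers and backed straight up.
- **Last checks:** the bottle's body is centred at about (0.582, 0.253), and the pan's centre also measures (0.582, 0.253), within about 2 mm. The last wrist and side views show the bottle upright, with the glassware and tins untouched.

**Disagreements:**
- **Fingertips:** they ended about 15 mm behind the reported tool point, not 11 mm ahead of it as the text says. My first attempt at the key therefore touched nothing, and I corrected for this afterwards.
- **Cap height:** a rough final two-view reading of the cap's height gave 0.182 m against an expected 0.198 m. I picked those pixels by hand, and the contact height agrees with a bottle standing on the pan.

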